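# Slide the tasting tray under the jar shelf

## Robot

A 6-joint arm with a two-finger parallel gripper is mounted at the origin on a cart in front of the work surface, level with it; the furniture and walls round the work are solid. World frame = base frame: x ahead of the robot, y to its left, z up, the work surface at z = 0. Lengths are in m, angles in rad, forces in N, time in s.
With the tool pointing down it reaches from about 0.425 to 0.95 m from the base axis. Payload 3.5 kg.
Tool frame: the origin (TCP) lies midway between the tips of the shut fingers; the grasp point (between the pads) lies 19 mm behind it; z points along the fingers, y is the line along which they close (so a half turn about z gives the same grasp; the last joint's range is limited). The gripper opens to 85 mm and grips with 20 to 120 N. Pads are 22 mm wide; open, the fingers measure 114 mm over their backs; the gripper's body (76 mm by 85 mm) begins 54 mm behind the grasp point. The pads swing forward as they close: fully open they stand 13 mm farther back than shut.
Start: joints at [1.093, 0.286, 1.577, -0, 1.279, -0.15], TCP at [0.217, 0.639, 0.231] pointing down, gripper open.
Joint ranges: [-2.77, 2.77], [-0.9, 2.22], [0.21, 2.48], [-1.53, 4.67], [0.24, 2.81], [-2.84, 2.84]. Speed limits (rad/s): [2.79, 2.79, 3.14, 3.14, 3.14, 3.14].

## Interface

Orientations are given as a unit quaternion [x, y, z, w].
In Python, from plant import ctrl gives the robot as it stands.
- The arm moves only by the tool arm_command, never from a script. Its argument "steps" is one flat list of numbers, 5 for each row, row after row: the opening in per cent of the stroke, from 0 (shut) to 100 (fully open), then the shift along the tool's x, y, z each as a share of 25 mm, from -1 to 1, then the turn about the tool's z as a share of 0.1 rad, from -1 to 1. In form: [grip, tx, ty, tz, spin, grip, tx, ty, tz, spin, ...]. A call has 1 to 8 rows; each row shifts and turns the commanded pose from where the row before left it, along the tool's axes as they then stand; what a row does not reach is not made up. A row lasts 1/12 s, in which the tool goes at most 41.7 mm and 7.16 degrees, less where a joint would pass 70% of its speed; a pose out of reach is approached as far as the arm can. A call with a number of a shift or a turn outside -1 to 1 is refused whole. A call with a gripper value outside its range is refused whole. The fingers move at their own pace and stop on an object; "squeeze" is the grip in N (left out, the last holds). Time passes only in rows, so rows that do not move let the fingers close. It gives the time, the measured TCP pose, the force, the opening and the grip force at its end, in the units of the state.
- ctrl.get_state(): the state, without advancing time (a new reading comes with each control period).
- ctrl.read_camera(name): name is "scene" or "top"; returns the picture (480x640x3 uint8, red, green, blue); there is no depth.
- ctrl.camera_model(name): a dict with "intrinsics" (3x3 intrinsics, pixels), "rvec" (rotation vector, rad) and "tvec" (3), from world to camera coordinates, as OpenCV has them. Camera axes: x right, y down, z forward; pixel columns grow to the right and rows downward; lengths in m; the calibration is good to about 2 mm. A picture is of the moment at which its call begins. camera_model takes no time and is no camera call.
- ctrl.sign_off(): hands the job in; it is judged then, once.
The state is a dict: "time": time; "qpos": joint angles; "dq": joint speeds; "joint_efforts": joint torques, N m; "eef_pos": TCP position; "tcp_rot": TCP orientation; "contact_force": force on the tool from outside, world axes, zero at the start; "wrist_torque": the same for the moment, N m; "opening": opening from 0.0 (shut) to 1.0 (fully open); "finger_force": force on a finger pad.
Only numpy, scipy, OpenCV 4.12 (cv2) and the standard library are available. Lean on these libraries where they do the work, as an engineer would, in place of code of your own. Each camera call takes 0.05 s, during which the arm holds its last target. There are 200 camera calls.

## Task

Clear the counter by sliding the tasting tray, with its dish of cheese cubes still on it, into the open side of the low shelf that carries the mustard jars, until the tray's whole pan is under the shelf and home at (or within a few millimetres of) the back stop; only its grip stays out in front. Keep the tray flat on the counter as it slides, never lifted, and let nothing, robot included, bump the shelf board. Leave the jars standing where they are.

Things in the scene. Friction and masses are not known exactly. Their poses are not given: they have to be found in the camera images.
- riser: Low dark-wood jar shelf, fixed on the tan ledge (place and yaw vary): a tunnel of two side panels, a back stop and a board on top. Origin: centre of its footprint, on the ledge; x points inward from the open mouth to the back stop, z up. Panels from x = -78 to +78 mm, inner faces at y = +-70.5 mm, 12 mm thick. Front face of the back stop at x = +72 mm, 22 mm high.
- shelf_board: Board of the jar shelf, dark wood, 160 (x) x 168 (y) x 12 mm, fixed on the riser. Origin: centre of its underside, 46 mm above the ledge; axes as the riser's. Front edge at x = -80 mm, top 58 mm above the ledge. Two mustard jars stand on its rear half, 75 mm or more behind the front edge.
- tray: Loose dark grey metal tasting tray with a pale wooden grip, 0.25 to 0.5 kg. Origin: centre of the underside of its pan; x points forward, away from the grip, z up. Pan 140 (x) x 104 (y) mm, floor 6 mm thick, rim 12 mm high. Behind it a tongue 50 mm wide, 6 mm thick, runs to x = -134 mm and carries the grip. Home at the back stop, its origin is 2 mm past (+x) the riser's, axes parallel.
- tray_grip (a point): Centre of the tray's upright wooden grip, a rounded block 36 mm long (x), 18 mm thick (y), its top 55 mm above the ledge: 110 mm behind the tray's origin, 30 mm above its underside; axes as the tray's. Pinch it across its 18 mm. Taller than the shelf's opening, it stays outside: its front face is 10 mm short of the board when home.
- dish: Small glazed dish with tasting cubes, 91 mm across, 22 mm high (foot 64 mm across), loose on the pan; origin at the centre of its underside. Its rim is 28 mm above the ledge when on the tray.
- jar_left: Mustard jar, 72 mm across, 94 mm high, cream label, white lid, loose on the shelf board; origin at the centre of its underside.
- jar_right: The second mustard jar, same sizes, beside the first; origin at the centre of its underside.

How it is judged:
By the outcome, as a careful person would: the job done as asked, in the order asked, and still so for the second after the job is handed in, with the robot touching nothing.
It also fails if it takes over 38 s, if anything falls off the work surface, if the arm or the gripper's body presses on something with over 40 N, if the wrist force passes 120 N, or if a joint passes its speed limit or range.

## Working session

There is one attempt and no reset: what is moved stays moved. The work goes in short steps, Python scripts to look and compute and a tool call to move; the robot and the scene stay as the last step left them, time stands still between calls to the robot, and variables do not carry over. Pictures are saved under pics/ and viewed, at most 10 in all, crops included, and the job is handed in when it is done.

Besides the shell and the picture viewer there is one more tool, called after "Call:" as name(argument=value, ...), one argument or row to a line, values as JSON. arm_command: Moves the arm, as the interface text tells. Its arguments: {"type":"object","properties":{"steps":{"type":"array","items":{"type":"number"}},"squeeze":{"type":"number"}},"required":["steps"]}

```bash
mkdir -p pics
cat > h.py <<'E'
import numpy as np, cv2
from plant import ctrl
def cam(n):
    m=ctrl.camera_model(n); K=np.array(m["intrinsics"],float); R=cv2.Rodrigues(np.array(m["rvec"],float))[0]; t=np.array(m["tvec"],float).ravel()
    return K,R,t
def ray(n,uv,z):
    K,R,t=cam(n); uv=np.atleast_2d(np.array(uv,float)); d=(R.T@np.linalg.inv(K)@np.c_[uv,np.ones(len(uv))].T).T
    c=-R.T@t; return c+d*((z-c[2])/d[:,2])[:,None]
def proj(n,P):
    K,R,t=cam(n); p=(K@(R@np.atleast_2d(P).T+t[:,None])).T; return p[:,:2]/p[:,2:]
def shot(n,f):
    im=cv2.cvtColor(ctrl.read_camera(n),cv2.COLOR_RGB2BGR); cv2.imwrite('pics/'+f,im); return im
E
python3 - <<'E'
from h import *
a=shot('top','top0.png');b=shot('scene','scene0.png')
for n in('top','scene'):
    K,R,t=cam(n);print(n,K.round(1).tolist(),(-R.T@t).round(3),R.round(3).tolist())
s=ctrl.get_state();print(s['eef_pos'],s['tcp_rot'],s['time'])
E
```

```text
top [[437.0, 0.0, 312.1], [0.0, 437.0, 236.0], [0.0, 0.0, 1.0]] [0.491 0.172 0.924] [[0.0, -1.0, -0.028], [-0.999, 0.001, -0.044], [0.044, 0.028, -0.999]]
scene [[493.4, 0.0, 317.6], [0.0, 493.4, 235.0], [0.0, 0.0, 1.0]] [ 0.078 -0.422  0.826] [[0.818, -0.575, -0.0], [-0.404, -0.574, -0.712], [0.41, 0.582, -0.702]]
[0.2170124  0.63853553 0.23004201] [ 1.63151409e-01  9.86600445e-01 -1.03386202e-03 -3.32409934e-04] 0.1
```

View pics/top0.png

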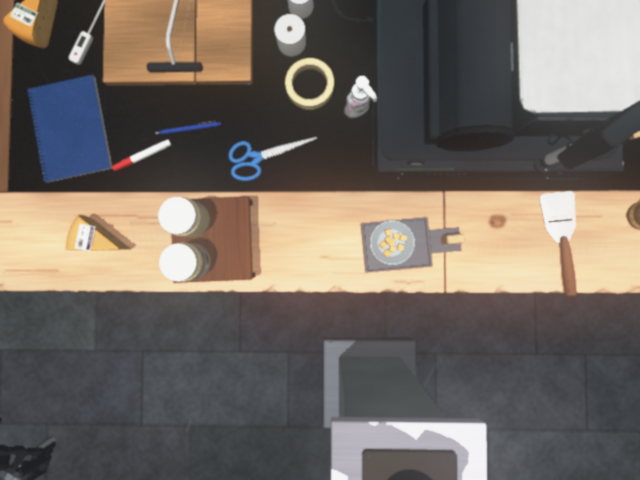

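View pics/scene0.png

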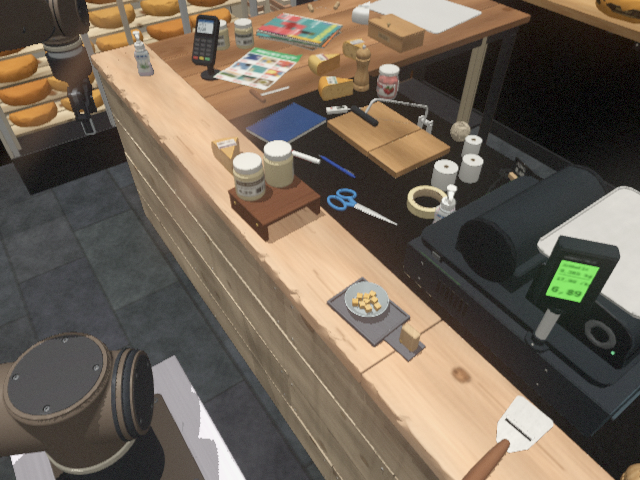

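The top view shows the shelf at about (212,238) with its mouth to the right, front edge at u≈251. The tray pan is at (395,245) and its grip at about (447,240), pointing right (−y). The scene view agrees, and the path between them is clear.

Run:
```python
from h import *
im=cv2.imread('pics/top0.png')
hsv=cv2.cvtColor(im,cv2.COLOR_BGR2HSV)
for p in [(230,240),(240,210),(255,240),(370,262),(425,225),(450,247),(448,238),(340,240),(453,238)]: print(p,hsv[p[1],p[0]])
c=cv2.resize(im[180:300,150:270],None,fx=3.3,fy=3.3,interpolation=cv2.INTER_CUBIC)
d=cv2.resize(im[180:300,350:470],None,fx=3.3,fy=3.3,interpolation=cv2.INTER_CUBIC)
cv2.imwrite('pics/crop0.png',np.hstack([c,d]))
```

```text
(230, 240) [ 10 115 137]
(240, 210) [ 10 118 134]
(255, 240) [ 12 100 168]
(370, 262) [171  12 151]
(425, 225) [176  16 124]
(450, 247) [173  16 144]
(448, 238) [ 18  85 231]
(340, 240) [ 22  58 245]
(453, 238) [ 20  79 239]
```

View pics/crop0.png

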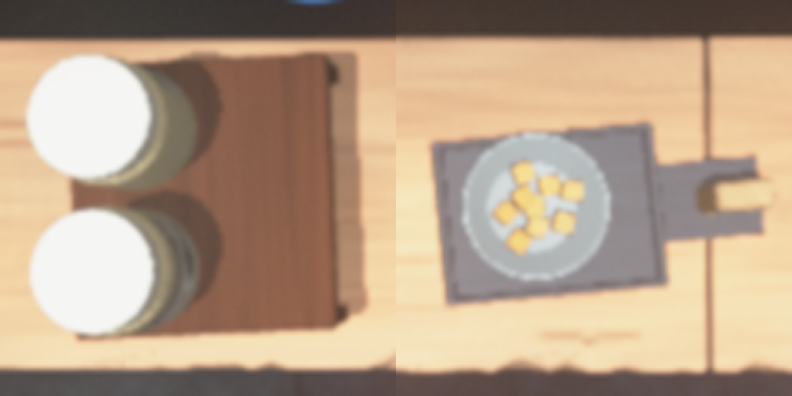

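The crop shows the board's front edge from about (248.5,197) to (251.5,279), with two long edges tilted slightly. The pan corners are near (481,223)/(547,217)/(552,266)/(486,272) before the crop offset, and the wooden grip sits on the tongue.

```bash
cat > meas.py <<'E'
from h import *
def tray(im):
    hsv=cv2.cvtColor(im,cv2.COLOR_BGR2HSV); roi=np.zeros(im.shape[:2],np.uint8)
    roi[200:285,300:480]=255
    m=((hsv[...,1]<45)&(hsv[...,2]<215)).astype(np.uint8)*255&roi
    m=cv2.morphologyEx(m,cv2.MORPH_CLOSE,np.ones((3,3)))
    cs=max(cv2.findContours(m,0,1)[0],key=cv2.contourArea)
    f=np.zeros_like(m);cv2.drawContours(f,[cs],-1,255,-1)
    f=cv2.morphologyEx(f,cv2.MORPH_OPEN,cv2.getStructuringElement(2,(37,37)))
    c=max(cv2.findContours(f,0,1)[0],key=cv2.contourArea)
    P=ray('top',c[:,0].astype(float),.010)[:,:2]
    r=cv2.minAreaRect((P*1000).astype(np.float32)); return r,cv2.boxPoints(r)
def board(im):
    hsv=cv2.cvtColor(im,cv2.COLOR_BGR2HSV)
    m=((hsv[...,0]<14)&(hsv[...,1]>95)&(hsv[...,2]<155)&(hsv[...,2]>90))
    m[:190]=0;m[290:]=0;m[:,:150]=0;m[:,265:]=0
    out=[]
    fr=[(np.where(m[v])[0].max()+.5,v) for v in range(208,270)]
    up=[(u,np.where(m[:,u])[0].min()-.5) for u in range(216,244)]
    lo=[(u,np.where(m[:,u])[0].max()+.5) for u in range(212,244)]
    for q in(fr,up,lo):
        P=ray('top',np.array(q),.058)[:,:2].astype(np.float32)*1000
        l=cv2.fitLine(P,cv2.DIST_HUBER,0,.01,.01).ravel();out.append(l)
    return out
if __name__=='__main__':
    im=cv2.imread('pics/top0.png')
    print(*tray(im))
    L=board(im)
    for l in L: print(l.round(3),np.degrees(np.arctan2(l[1],l[0])).round(2))
    def X(a,b):
        s=np.linalg.solve(np.c_[a[:2],-b[:2]],b[2:]-a[2:]);return a[2:]+s[0]*a[:2]
    A,B=X(L[0],L[1]),X(L[0],L[2]);print('front corners',A,B,np.linalg.norm(A-B))
    g=cv2.cvtColor(im,cv2.COLOR_BGR2HSV)[225:255,436:470];print('grip top guess',ray('top',[[350+715/3.3,180+195/3.3],[350+770/3.3,180+193/3.3]],.055))
    hs=cv2.cvtColor(im,cv2.COLOR_BGR2HSV)
E
python3 meas.py
```

```text
((515.5830688476562, 17.210891723632812), (101.98119354248047, 147.7041015625), 4.8397393226623535) [[458.54346   86.497604]
 [471.00513  -60.67987 ]
 [572.6227   -52.07582 ]
 [560.161     95.101654]]
[9.98000e-01 5.80000e-02 5.24286e+02 3.17232e+02] 3.3
[ 5.10000e-02 -9.99000e-01  6.08229e+02  3.60785e+02] -87.06
[ 4.40000e-02 -9.99000e-01  4.44681e+02  3.56171e+02] -87.46
front corners [610.2119 322.191 ] [446.60406 312.74792] 163.88014
grip top guess [[ 0.52344556 -0.30260054  0.055     ]
 [ 0.52460817 -0.33472614  0.055     ]]
```

Run:
```python
from h import *
im=cv2.imread('pics/top0.png')
print('grip top ends',ray('top',[[350+319/3.3,180+195/3.3],[350+374/3.3,180+193/3.3]],.055).round(4))
g=np.array([[.5245,-.0886,.055]]);print(proj('top',g),proj('scene',g))
```

```text
grip top ends [[ 0.5236 -0.0695  0.055 ]
 [ 0.5248 -0.1021  0.055 ]]
[[456.43023289 238.63837788]] [[410.97972552 329.93926435]]
```

Call:
arm_command(
  steps=[100,-0.4,-0.5,0,0,100,-0.89,-1,0,0,100,-0.89,-1,0,0,100,-0.89,-1,0,0,100,-0.89,-1,0,0,100,-0.89,-1,0,0,100,-0.89,-1,0,0,100,-0.89,-1,0,0],
)

```text
time: 0.77
eef_pos: [0.3138, 0.4065, 0.2307]
tcp_rot: [0.163, 0.987, -0.0, -0.0]
contact_force: [0.4, 0.4, -0.7]
opening: 1.0
finger_force: 0.0
```

Call:
arm_command(
  steps=[100,-0.89,-1,0,0,100,-0.89,-1,0,0,100,-0.89,-1,0,0,100,-0.89,-1,0,0,100,-0.89,-1,0,0,100,-0.89,-1,0,0,100,-0.89,-1,0,0,100,-0.89,-1,0,0],
)

```text
time: 1.43
eef_pos: [0.418, 0.1599, 0.231]
tcp_rot: [0.163, 0.987, 0.0, -0.0]
contact_force: [1.2, 0.9, -0.6]
opening: 1.001
finger_force: 0.0
```

Call:
arm_command(
  steps=[100,-0.89,-1,0,0,100,-0.89,-1,0,0,100,-0.89,-1,0,0,100,-0.89,-1,0,0,100,-0.89,-1,0,0,100,-0.89,-1,0,0,100,-0.89,-1,0,0,100,-0.5,-0.6,0,0],
)

```text
time: 2.1
eef_pos: [0.5167, -0.0755, 0.2309]
tcp_rot: [0.164, 0.986, -0.0, -0.0]
contact_force: [-0.1, 0.9, 0.9]
opening: 0.999
finger_force: 0.0
```

Call:
arm_command(
  steps=[80,0,0,0,0.9,80,0,0,0,1,80,0,0,0,1,80,0,0,0,1,80,0,0,0,1,80,0,0,0,1,80,0,0,0,1,80,0,0,0,1],
)

```text
time: 2.77
eef_pos: [0.5157, -0.0724, 0.2307]
tcp_rot: [0.532, 0.847, -0.0, -0.001]
contact_force: [0.5, 0.1, 0.2]
opening: 0.798
finger_force: 0.0
```

Call:
arm_command(
  steps=[80,0,0,0.4,1,80,0,0,1,1,80,0,0,1,1,80,0,0,0.6,0.7,80,0,0,0,0],
)

```text
time: 3.18
eef_pos: [0.513, -0.0715, 0.1516]
tcp_rot: [0.678, 0.735, -0.002, -0.004]
contact_force: [-0.2, -0.1, 0.0]
opening: 0.799
finger_force: 0.0
```

Call:
arm_command(
  steps=[80,-0.33,0.2,0.5,0,80,-0.33,0.2,1,0,80,0,0,1,0,80,0,0,0,0],
)

```text
time: 3.52
eef_pos: [0.5246, -0.0875, 0.0899]
tcp_rot: [0.677, 0.736, -0.002, -0.004]
contact_force: [-1.9, 0.4, -1.1]
opening: 0.798
finger_force: 0.0
```

Run:
```python
from h import *
s=ctrl.get_state();print(s['eef_pos'],s['tcp_rot'])
b=shot('scene','s1.png')
t=shot('top','t1.png')
c=lambda im,x,y:cv2.resize(im[y:y+130,x:x+130],None,fx=3,fy=3,interpolation=cv2.INTER_CUBIC)
cv2.imwrite('pics/c1.png',np.hstack([c(b,340,240),c(t,380,180)]))
```

```text
[ 0.52462868 -0.08746143  0.08986104] [ 0.67670663  0.73624073 -0.00161057 -0.00388891]
```

View pics/c1.png

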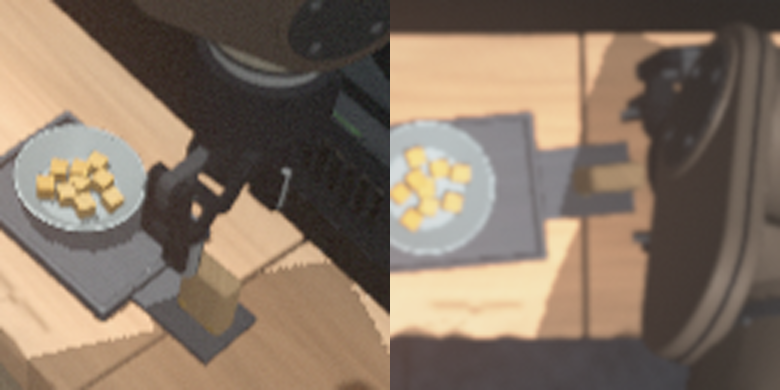

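The fingers straddle the grip evenly in both crops, with tips on either side of the block. Next I descend and pinch.

Call:
arm_command(
  steps=[80,0,0,0.9,0,80,0,0,0.9,0,80,0,0,0.7,0,80,0,0,0.4,0,80,0,0,0,0],
)

```text
time: 4.03
eef_pos: [0.527, -0.0878, 0.0209]
tcp_rot: [0.677, 0.736, -0.0, -0.001]
contact_force: [-0.3, 1.2, -0.2]
opening: 0.801
finger_force: 0.0
```

Call:
arm_command(
  steps=[40,0,0,0,0,30,0,0,0,0,20,0,0,0,0,10,0,0,0,0,10,0,0,0,0,10,0,0,0,0],
  squeeze=40,
)

```text
time: 4.53
eef_pos: [0.5279, -0.0886, 0.0228]
tcp_rot: [0.676, 0.737, -0.0, 0.001]
contact_force: [-3.0, 0.1, 5.8]
opening: 0.203
finger_force: 39.1
```

Call:
arm_command(
  steps=[10,0.1,0.02,0,0.04,10,0.2,0.05,0,0.04,10,0.3,0.06,0,0.04,10,0.4,0.06,0,0.04,10,0.4,0.06,0,0.04,10,0.4,0.06,0,0.04,10,0.4,0.06,0,0.04,10,0.4,0.06,0,0.04],
)

```text
time: 5.2
eef_pos: [0.535, -0.024, 0.0228]
tcp_rot: [0.688, 0.725, -0.001, 0.002]
contact_force: [-0.7, -6.4, 2.5]
opening: 0.202
finger_force: 38.9
```

Call:
arm_command(
  steps=[10,0.4,0.06,0,0,10,0.4,0.06,0,0,10,0.4,0.06,0,0,10,0.4,0.06,0,0,10,0.4,0.06,0,0,10,0.4,0.06,0,0,10,0.3,0.04,0,0,10,0.2,0.02,0,0],
)

```text
time: 5.87
eef_pos: [0.5419, 0.0494, 0.0228]
tcp_rot: [0.688, 0.726, -0.0, 0.002]
contact_force: [-0.3, -7.4, 4.5]
opening: 0.205
finger_force: 38.8
```

Call:
arm_command(
  steps=[10,0.1,0,0,0,10,0,0,0,0,10,0,0,0,0],
)

```text
time: 6.12
eef_pos: [0.5419, 0.0522, 0.0228]
tcp_rot: [0.688, 0.725, 0.0, 0.001]
contact_force: [0.3, -3.6, 6.1]
opening: 0.205
finger_force: 39.5
```

Run:
```python
from h import *
s=ctrl.get_state();print(s['eef_pos'],s['tcp_rot'])
b=shot('scene','s2.png')
t=shot('top','t2.png')
c=lambda im,x,y:cv2.resize(im[y:y+130,x:x+200],None,fx=2,fy=2,interpolation=cv2.INTER_CUBIC)
cv2.imwrite('pics/c2.png',np.hstack([c(b,220,160),c(t,150,180)]))
```

```text
[0.54187327 0.05215953 0.02282946] [6.88462462e-01 7.25270483e-01 4.02461457e-04 1.41539815e-03]
```

View pics/c2.png

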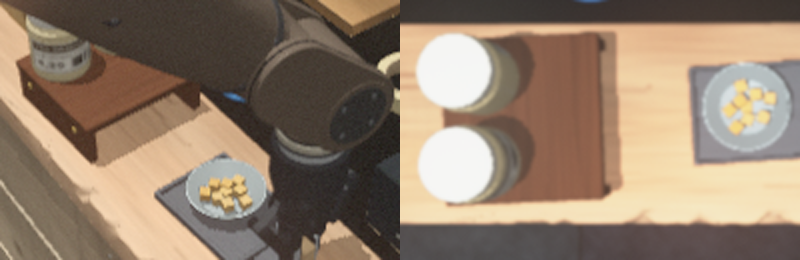

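Both views show the tray straight in front of the mouth, with its front corners at about (296,214) and (298.5,261.5) in the top image. The dish is still centred and the jars are clear of the arm. I'll check lateral alignment numerically.

Run:
```python
from h import *
im=cv2.imread('pics/t2.png');hsv=cv2.cvtColor(im,cv2.COLOR_BGR2HSV)
m=((hsv[...,1]<45)&(hsv[...,2]<215));m[:200]=0;m[285:]=0
up=[(u,np.where(m[:,u])[0].min()-.5) for u in range(304,345)]
lo=[(u,np.where(m[:,u])[0].max()+.5) for u in range(304,345)]
fr=[(np.where(m[v,280:])[0].min()+279.5,v) for v in range(222,256)]
for q in(up,lo,fr):
    l=cv2.fitLine((ray('top',np.array(q),.011)[:,:2]*1000).astype(np.float32),cv2.DIST_HUBER,0,.01,.01).ravel()
    print(l.round(3))
# riser axis line at measured
import meas
L=meas.board(cv2.imread('pics/t2.png'))
for l in L: print(l.round(3))
```

```text
[ 5.50000e-02 -9.99000e-01  5.83734e+02  1.69244e+02]
[ 5.40000e-02 -9.99000e-01  4.82421e+02  1.70597e+02]
[9.98000e-01 5.70000e-02 5.25288e+02 2.31455e+02]
[9.98000e-01 6.20000e-02 5.24685e+02 3.17579e+02]
[ 5.10000e-02 -9.99000e-01  6.08229e+02  3.60785e+02]
[ 4.50000e-02 -9.99000e-01  4.44880e+02  3.55571e+02]
```

Call:
arm_command(
  steps=[10,0.1,0.02,0,0,10,0.2,0.02,0,0,10,0.3,0.02,0,0,10,0.4,0.02,0,0,10,0.4,0.02,0,0,10,0.4,0.02,0,0,10,0.4,0.02,0,0,10,0.4,0,0,0],
)

```text
time: 6.88
eef_pos: [0.5422, 0.1166, 0.0228]
tcp_rot: [0.689, 0.725, -0.0, 0.002]
contact_force: [0.1, -9.1, 6.4]
opening: 0.198
finger_force: 39.1
```

Call:
arm_command(
  steps=[10,0.4,0,0,0,10,0.4,0,0,0,10,0.4,0,0,0,10,0.4,0,0,0,10,0.4,0,0,0,10,0.3,0,0,0,10,0.2,0,0,0,10,0.1,0,0,0],
)

```text
time: 7.55
eef_pos: [0.5387, 0.1818, 0.0228]
tcp_rot: [0.688, 0.725, -0.0, 0.002]
contact_force: [0.2, -7.9, 7.0]
opening: 0.207
finger_force: 39.1
```

Run:
```python
from h import *
s=ctrl.get_state();print(s['eef_pos'],s['tcp_rot'],s['contact_force'])
b=shot('scene','s3.png')
t=shot('top','t3.png')
c=lambda im,x,y:cv2.resize(im[y:y+150,x:x+200],None,fx=2,fy=2,interpolation=cv2.INTER_CUBIC)
cv2.imwrite('pics/c3.png',np.hstack([c(b,180,120),c(t,150,160)]))
```

```text
[0.53873168 0.18179762 0.02282157] [ 6.88412670e-01  7.25317251e-01 -2.04719922e-04  1.68493592e-03] [ 0.24118673 -7.93790319  6.97822474]
```

View pics/c3.png

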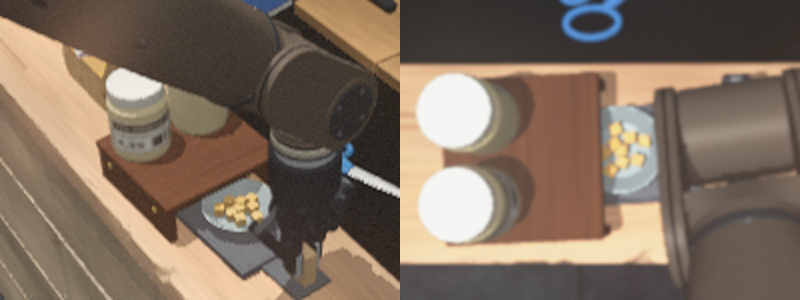

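The pan front is under the board, centred between the panels. The dish clears the board, and the wrist leads the TCP by only about 40 mm, so it stays clear of the jars. Continuing.

Call:
arm_command(
  steps=[10,0.1,0,0,0,10,0.2,0,0,0,10,0.3,0,0,0,10,0.4,0,0,0,10,0.4,0,0,0,10,0.4,0,0,0,10,0.4,0,0,0,10,0.4,0,0,0],
)

```text
time: 8.32
eef_pos: [0.5354, 0.2464, 0.0228]
tcp_rot: [0.689, 0.725, -0.0, 0.002]
contact_force: [-0.2, -8.9, 7.0]
opening: 0.204
finger_force: 39.0
```

Call:
arm_command(
  steps=[10,0.4,0,0,0,10,0.3,0,0,0,10,0.2,0,0,0,10,0.1,0,0,0,10,0.1,0,0,0,10,0.1,0,0,0],
)

```text
time: 8.82
eef_pos: [0.5338, 0.276, 0.0228]
tcp_rot: [0.689, 0.725, -0.001, 0.002]
contact_force: [0.2, -9.3, 7.7]
opening: 0.201
finger_force: 39.0
```

Creep 2 mm per row toward the stop and watch the force.

Call:
arm_command(
  steps=[10,0.08,0,0,0,10,0.08,0,0,0,10,0.08,0,0,0,10,0.08,0,0,0,10,0.08,0,0,0],
)

```text
time: 9.23
eef_pos: [0.5334, 0.2859, 0.0228]
tcp_rot: [0.689, 0.725, -0.001, 0.002]
contact_force: [0.5, -9.4, 7.9]
opening: 0.202
finger_force: 39.0
```

Call:
arm_command(
  steps=[10,0.06,0,0,0,10,0.06,0,0,0],
)

```text
time: 9.4
eef_pos: [0.5332, 0.2888, 0.0228]
tcp_rot: [0.689, 0.725, -0.001, 0.002]
contact_force: [0.1, -9.5, 6.9]
opening: 0.204
finger_force: 39.0
```

Call:
arm_command(
  steps=[10,0.04,0,0,0,10,0.04,0,0,0],
)

```text
time: 9.57
eef_pos: [0.5331, 0.2895, 0.0228]
tcp_rot: [0.688, 0.725, -0.002, 0.002]
contact_force: [0.5, -17.1, 9.5]
opening: 0.207
finger_force: 39.1
```

Call:
arm_command(
  steps=[10,0.04,0,0,0,10,0.04,0,0,0],
)

```text
time: 9.73
eef_pos: [0.5331, 0.2896, 0.0228]
tcp_rot: [0.688, 0.726, -0.004, 0.003]
contact_force: [-0.7, -23.6, 11.6]
opening: 0.204
finger_force: 39.6
```

Contact with the back stop came at y≈0.2895, matching the predicted home of 0.2896. Relax the push, release and lift.

Call:
arm_command(
  steps=[10,-0.07,0,0,0,10,0,0,0,0,20,0,0,0,0,30,0,0,0,0,45,0,0,0,0,60,0,0,0,0,60,0,0,0,0,60,0,0,0,0],
)

```text
time: 10.4
eef_pos: [0.5313, 0.2933, 0.0209]
tcp_rot: [0.689, 0.725, -0.0, -0.0]
contact_force: [-1.0, -0.4, -0.3]
opening: 0.599
finger_force: 0.0
```

Call:
arm_command(
  steps=[60,0,0,-0.3,0,60,0,0,-0.6,0,60,0,0,-1,0,60,0,0,-1,0,60,0,0,-1,0,60,0,0,-1,0,60,0,0,-1,0,60,0,0,-1,0],
)

```text
time: 11.07
eef_pos: [0.5315, 0.2932, 0.1956]
tcp_rot: [0.689, 0.725, 0.0, 0.0]
contact_force: [0.2, 0.4, 0.1]
opening: 0.598
finger_force: 0.0
```

Call:
arm_command(
  steps=[60,-0.5,0,-0.5,0,60,-1,0,0,0,60,-1,0,0,0,60,-1,0,0,0,60,-1,0,0,0,60,-1,0,0,0,60,-1,0,0,0,60,-0.5,0,0,0],
)

```text
time: 11.73
eef_pos: [0.5403, 0.1154, 0.2059]
tcp_rot: [0.69, 0.724, -0.001, 0.0]
contact_force: [0.3, 0.0, 0.3]
opening: 0.601
finger_force: 0.0
```

Run:
```python
from h import *
b=shot('scene','s4.png')
t=shot('top','t4.png')
c=lambda im,x,y:cv2.resize(im[y:y+150,x:x+200],None,fx=2,fy=2,interpolation=cv2.INTER_CUBIC)
cv2.imwrite('pics/c4.png',np.hstack([c(b,180,120),c(t,150,160)]))
```

```text
(no output)
```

View pics/c4.png

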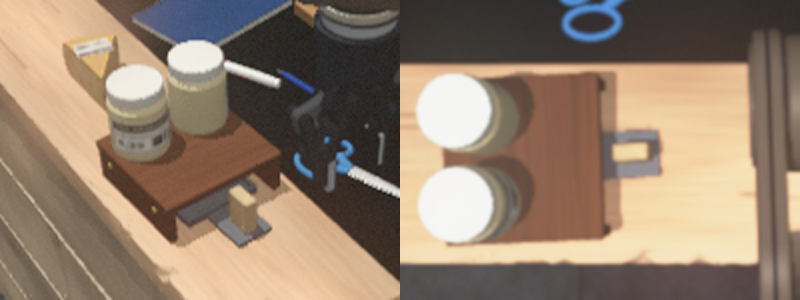

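The grip stands upright about 5 px (≈10 mm) in front of the board edge (u≈256 vs 251), the pan is wholly under the board, and the jars have not moved. One numeric check of how far home it is, then hand-in.

Run:
```python
from h import *
im=cv2.imread('pics/t4.png');hsv=cv2.cvtColor(im,cv2.COLOR_BGR2HSV)
m=((hsv[...,1]<45)&(hsv[...,2]<200));m[:215]=0;m[260:]=0;m[:,:255]=0;m[:,300:]=0
e=[(np.where(m[v])[0].max()+.5) for v in list(range(226,230))+list(range(242,247))]
p=ray('top',[[np.median(e),236]],.006)[0];print(e,'tongue end',p, 'expected y', .3175+(80+2-134)*.9985/1000)
```

```text
[np.float64(278.5), np.float64(278.5), np.float64(278.5), np.float64(278.5), np.float64(278.5), np.float64(279.5), np.float64(279.5), np.float64(279.5), np.float64(279.5)] tongue end [0.53222468 0.26854241 0.006     ] expected y 0.265578
```

```bash
python3 -c "
from plant import ctrl; print(ctrl.sign_off())"
```

```text
the job is handed in; nothing more can be done
None
```

The tray is under the shelf and home against the back stop (felt as contact at the predicted position), with only its grip out in front. The dish was on it until the board hid it, the jars stand where they were, the arm is clear, and the job is handed in at about 12 s.

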